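# Uncover the parts tub and slide it under the filling funnel

### The arm

A 7-joint arm with a two-finger parallel gripper is mounted at the origin on the work surface. World frame = base frame: x ahead of the robot, y to its left, z up, the work surface at z = 0. Lengths are in mm, angles in rad, forces in N, time in s.
With the tool pointing down it reaches from about 400 to 875 mm from the base axis. Payload 4.4 kg.
Tool frame: the origin (TCP) lies at the very end of the fingers, on their centre line; the grasp point (between the pads) lies 19 mm behind it; z points along the fingers, y is the line along which they close (so a half turn about z gives the same grasp; the last joint's range is limited). The gripper opens to 85 mm and grips with 20 to 120 N. Pads are 22 mm wide; open, the fingers measure 114 mm over their backs; the gripper's body (76 mm by 85 mm) begins 54 mm behind the grasp point. The pads swing forward as they close: fully open they stand 13 mm farther back than shut.
Start: joints at [-1.389, 0.628, 0.038, 1.517, -0.027, 0.996, -0.02], TCP at [159.401, 630.166, 231.313] pointing down, gripper open.
Joint ranges: [-3.06, 3.06], [-0.37, 2.12], [-1.25, 1.32], [0.18, 2.47], [-1.1, 4.24], [0.23, 1.98], [-2.94, 2.94]. Speed limits (rad/s): [2.57, 2.57, 3.14, 3.14, 3.14, 3.14, 3.14].

### API

Orientations are given as [roll, pitch, yaw] about the fixed x, y, z axes, in that order (R = Rz(yaw) Ry(pitch) Rx(roll)).
In Python, from cell import status, get_image, ctrl, models gives the robot as it stands.
- The arm moves only by the shell command python3 -m handwheel 'ROWS' [OPENING]. ROWS is JSON, a list of rows, each an object with "delta_pos": the shift along the world's x, y, z in cm, a list of three; "yaw": the turn about the world's z in rad. A call has 1 to 10 rows; each row shifts and turns the commanded pose from where the row before left it; what a row does not reach is not made up. A row lasts 1/12 s, in which the tool goes at most 41.7 mm and 7.16 degrees, less where a joint would pass 70% of its speed; a pose out of reach is approached as far as the arm can. A call is refused whole if a number of a shift passes 4.17 or a number of a turn 0.125, either way. A call with a gripper value outside its range is refused whole. OPENING is the opening, from -1 (shut) to 1 (fully open), set as the call begins (- or left out, the last holds). The fingers move at their own pace and stop on an object; the grip force is fixed at half the most. Time passes only in rows, so rows that do not move let the fingers close. It gives the time, the measured TCP pose, the force, the opening and the grip force at its end, in the units of the state.
- status.read_state(): the state, without advancing time (a new reading comes with each control period).
- get_image(name): name is "scene" or "top" or "wrist"; returns a dict with "color" (400x640x3 uint8, red, green, blue), "z_map" (400x640 float32, mm along the optical axis (not along the pixel's ray), 0 where there is no reading), "fx", "fy", "cx", "cy" (pixels), "position" and "rotation" of the camera in the world; the wrist camera has in their place "hand_eye" (4x4, takes a point from camera to tool coordinates, whose origin is the TCP and whose axes are the flange's). Camera axes: x right, y up, looking along -z (the intrinsics and any distortion apply to the point x, -y, -z); pixel columns grow to the right and rows downward; lengths in mm; the calibration is good to about 2 mm. A picture is of the moment at which its call begins: read the wrist's pose just before it.
- ctrl.finish_job(): hands the job in; it is judged then, once.
Trained networks look in a picture, given as the dict that the camera call returned (one of the last four; its "shot" number tells which), for a name from the list of things; names that differ only in an ending like _2 or _b are one class to them, and where a whole thing is asked for, a point or a joint stands for the part that bears it (a point fixed in the world has none). Each returns a list of dicts, best first, with "score" (0 to 1); they miss things now and then, are a little off and sometimes report something else, mostly with a low value. They report only what shows in the picture. A call takes as long as a camera call.
- models.boxes_of(picture, name): "rect" ([left, top, right, bottom] in pixels, round what is visible of it).
The state is a dict: "clock": time; "qpos": joint angles; "qd": joint speeds; "tau": joint torques, N m; "eef_pos": TCP position; "tool_rot": TCP orientation; "force": force on the tool from outside, world axes, zero at the start; "torque": the same for the moment, N m; "width": finger opening in mm; "gripper_force": force on a finger pad.
Only numpy, scipy, OpenCV 4.12 (cv2) and the standard library are available. Lean on these libraries where they do the work, as an engineer would, in place of code of your own. Each camera call takes 0.05 s, during which the arm holds its last target. There are 200 camera calls.

### The job

The round tub on the sliding carriage is to be filled, but its loose lid is still on and would not pass under the funnel. Lift the lid off by its knob and set it down gently, knob up, wholly on the black rubber mat; then slide the open tub by its upright post along the rail until it is fully home at the end stop beneath the funnel. Leave the bin, the carton and the tape roll where they are.

Things in the scene. Friction and masses are not known exactly. Their poses are not given: they have to be found in the camera images.
- station: Fixed filling station: aluminium rail base 70 x 385 x 16 mm along its y axis; origin at the base's underside centre, on the bench; z up, +y the way the tub slides to the funnel. Gantry at y = +120 mm: two posts 30 x 40 mm, 150 mm tall, at x = -105 and +105 mm, with a crossbar 30 mm wide, 115 to 133 mm above the bench
- carriage (a joint): Travel of the tub's carriage along the rail, station +y direction, in m: 0 is the far end from the funnel, 0.17 is the end stop with the tub centred under the funnel. It stays where left; about 3 N moves it. It starts at 0
- tub_rim (a point): Centre of the mouth of the grey tub, at the height of its rim, 86 mm above the bench. The tub is round, outer radius 62 mm at the rim, wall 4 mm, 60 mm high, open when the lid is off. It moves with the carriage; axes as the station's
- post_top (a point): Centre of the top of the black upright post by which the carriage is pushed: round, 24 mm diameter, its top 121 mm above the bench, free over 85 mm of its height; it stands 125 mm behind the tub's centre (station -y). It moves with the carriage; axes as the station's
- funnel_mouth (a point): Centre of the lower end of the steel funnel held by the gantry, 100 mm above the bench (14 mm above the tub's rim); outer radius 27 mm here, 48 mm at its top, 152 mm above the bench
- lid: Loose grey round lid, 0.15 kg: a disc of 132 mm diameter, 6 mm thick, with a plug below it of 100 mm diameter and 6 mm depth that sits loosely in the tub's mouth, and a black knob on top. Origin: centre of the plug's underside (6 mm below the tub's rim when closed, on the support when set down); z up through the knob
- lid_knob (a point): Centre of the head of the lid's knob, 42 mm above the lid's origin. Head: round, 36 mm diameter, 12 mm high (36 to 48 mm above the lid's origin); below it a neck of 26 mm diameter down to the disc at 12 mm
- mat: Flat black rubber mat fixed to the bench, 180 x 180 x 5 mm. Origin: centre of its underside; its top is 5 mm above it; x and y along its edges
- green_bin: Bystander: open green parts bin 130 x 220 x 110 mm, beyond the work. Origin: centre of its underside
- carton: Bystander: closed cardboard carton 70 x 120 x 60 mm. Origin: centre of its underside
- tape_roll: Bystander: roll of clear tape lying flat, 100 mm diameter, 48 mm high. Origin: centre of its underside

How it is judged (in metres and radians):
On the way, in this order (a step that is already met when the one before it is completed fails the run):
1. the lid is held in the gripper, lifted at least 30 mm clear above the tub's rim, while the tub is still at its starting end (carriage below 0.05 m) (z of lid in the frame of tub_rim above 0.03 m and contact force between the fingers and lid above 0.3 N and value of joint carriage below 0.05 m), for 0.1 s.
2. the held lid is lowered, not dropped: underside within 15 mm of the mat's top, centre within 45 mm of the mat's along each edge, carriage still below 0.05 m (z of lid in the frame of mat below 0.02 m and x of lid in the frame of mat between -0.045 and 0.045 m and y of lid in the frame of mat between -0.045 and 0.045 m and contact force between the fingers and lid above 0.3 N and value of joint carriage below 0.05 m), for 0.05 s.
3. the open tub is slid home under the funnel (carriage beyond 0.160 m) (value of joint carriage above 0.16 m), for 0.2 s.
At the end, for the whole second after the job is handed in: Carriage at rest within 10 mm of its end stop (joint above 0.160 m), tub under the funnel; lid released, still and flat on the mat, knob up (tilt under 0.1 rad), its centre within 30 mm of the mat's centre along each mat edge; bin, carton and tape roll moved under 30 mm (value of joint carriage above 0.16 m and x of lid in the frame of mat between -0.03 and 0.03 m and y of lid in the frame of mat between -0.03 and 0.03 m and z of lid in the frame of mat between 0 and 0.01 m and angle between lid's own z axis and vertical below 0.1 rad and linear speed of lid below 0.02 m/s and velocity of joint carriage below 0.02 m/s); the robot touches nothing.
It fails at once if the lid is tipped by more than 45 degrees (angle between lid's own z axis and vertical above 0.79 rad).
It fails at once if the bin, the carton or the tape roll is moved by more than 30 mm (distance of any of green_bin, carton, tape_roll from where it was at the start of the episode above 0.03 m).
It also fails if it takes over 64 s, if anything falls off the work surface, if the arm or the gripper's body presses on something with over 40 N, if the wrist force passes 120 N, or if a joint passes its speed limit or range.

## Working session

There is one attempt and no reset: what is moved stays moved. The work goes in short steps, Python scripts to look and compute and a shell command to move; the robot and the scene stay as the last step left them, time stands still between calls to the robot, and variables do not carry over. Pictures are saved under pics/ and viewed, at most 10 in all, crops included, and the job is handed in when it is done.

```bash
ls; mkdir -p pics; cat > h.py <<'E'
import numpy as np,cv2
from cell import status,get_image,ctrl,models
from scipy.spatial.transform import Rotation as R
def pose(im,st):
    if 'position' in im:
        Rm=np.array(im['rotation'],float)
        if Rm.shape!=(3,3): Rm=R.from_euler('xyz',Rm).as_matrix()
        return Rm,np.array(im['position'],float)
    H=np.array(im['hand_eye']);T=R.from_euler('xyz',st['tool_rot']).as_matrix()
    return T@H[:3,:3],T@H[:3,3]+np.array(st['eef_pos'])
def shot(n):
    st=status.read_state();im=get_image(n);return im,*pose(im,st)
def cloud(im,Rm,p):
    z=im['z_map'];v,u=np.mgrid[:z.shape[0],:z.shape[1]]
    P=np.stack([(u-im['cx'])/im['fx']*z,-(v-im['cy'])/im['fy']*z,-z],-1)
    W=P@Rm.T+p;W[z<=0]=np.nan;return W
def ray(im,Rm,p,u,v):
    d=Rm@np.array([(u-im['cx'])/im['fx'],-(v-im['cy'])/im['fy'],-1.]);return d
def at_z(im,Rm,p,u,v,z):
    d=ray(im,Rm,p,u,v);return p+d*(z-p[2])/d[2]
E
python3 - <<'E'
from h import *
print(status.read_state())
ims=[]
for n in ['scene','top']:
    im,Rm,p=shot(n);ims.append(im['color'])
    print(n,[k for k in im if k not in('color','z_map')],p.round(),im['fx'],np.shape(im['rotation']))
    W=cloud(im,Rm,p);np.save(n+'.npy',W)
    for t in ['lid_knob','lid','post_top','mat','tub_rim','station','green_bin','carton','tape_roll']:
        for b in models.boxes_of(im,t)[:2]:
            r=b['rect'];u,v=(r[0]+r[2])/2,(r[1]+r[3])/2
            print(t,np.round(r),round(b['score'],2),W[int(v),int(u)].round())
    cv2.imwrite(f'pics/{n}.png',im['color'][...,::-1])
E
```

```text
pics
{'clock': 0.0, 'qpos': array([-1.38879565,  0.6293568 ,  0.03841518,  1.51839682, -0.0269695 ,
        0.99627284, -0.01999506]), 'qd': array([ 2.62832962e-03, -1.48675778e-03, -6.44688965e-04, -5.89898110e-05,
       -1.10086084e-04,  1.61930660e-03, -1.52197323e-03]), 'tau': array([ 2.98639297e-04, -5.63406909e+01,  1.22630686e+00, -1.93436265e+01,
        1.09468948e-02,  1.06734046e-02,  1.23699783e-05]), 'eef_pos': array([159.23767885, 629.53934421, 230.37246706]), 'tool_rot': array([-3.13967653e+00,  3.61788037e-05,  2.89383456e+00]), 'force': array([ 0.34175184, -0.46652347,  0.27494933]), 'torque': array([-0.01804335,  0.04928538,  0.01969807]), 'gripper_force': 0.0, 'width': 85.57376384667045}
scene ['fx', 'fy', 'cx', 'cy', 'position', 'rotation', 'shot'] [1365. -293.  662.] 399.7817243713447 (3,)
lid_knob [356. 149. 403. 174.] 0.72 [509. 158. 105.]
lid [356. 150. 403. 178.] 0.61 [508. 159.  95.]
post_top [332. 162. 402. 198.] 0.66 [526. 114.  66.]
mat [334. 160. 401. 199.] 0.65 [530. 115.  68.]
mat [226. 198. 296. 244.] 0.59 [ 536. -189.    6.]
tub_rim [330. 161. 403. 
[... 277 characters left out ...]
 [749. 203.  -3.]
tape_roll [327. 115. 464. 208.] 0.46 [501. 213.  90.]
top ['fx', 'fy', 'cx', 'cy', 'position', 'rotation', 'shot'] [ 599.  -40. 1032.] 365.84126738085814 (3,)
lid_knob [220. 225. 270. 277.] 0.71 [504. 162. 126.]
lid_knob [153. 208. 307. 312.] 0.16 [478. 209.  92.]
lid [223. 228. 275. 279.] 0.96 [496. 152. 129.]
post_top [266. 233. 304. 263.] 0.91 [499.  75.  27.]
mat [344. 202. 412. 275.] 0.76 [ 514. -181.    3.]
tub_rim [264. 233. 304. 265.] 0.69 [496.  78.  26.]
station [152. 206. 310. 311.] 0.58 [481. 206.  93.]
green_bin [262. 111. 356. 172.] 0.74 [793.   4.   4.]
carton [393. 152. 441. 178.] 0.67 [ 712. -284.   59.]
tape_roll [221. 132. 265. 172.] 0.83 [767. 189.   3.]
```

View pics/top.png

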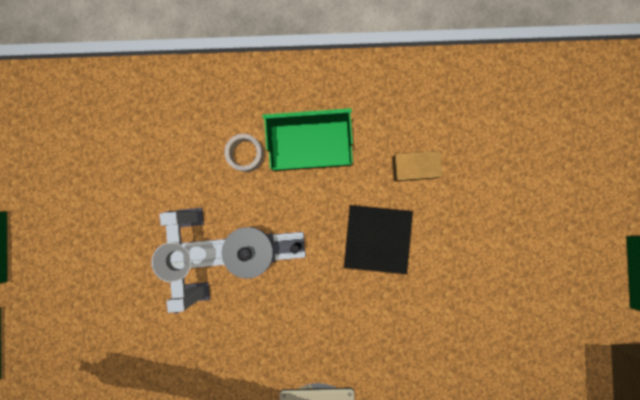

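View pics/scene.png

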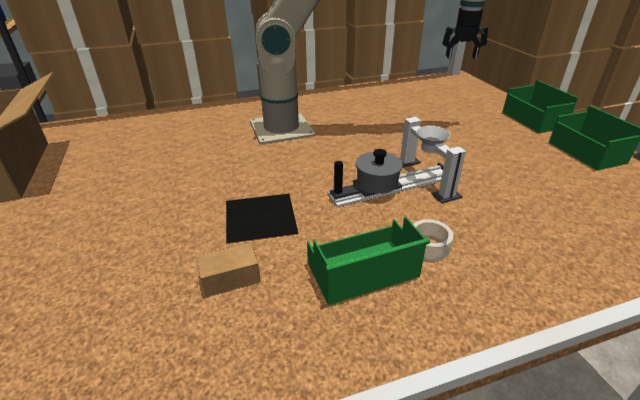

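The top view shows the closed tub with its knob near (245,253), the post near (298,247), the funnel near (171,261) and the mat near (379,240). The scene view agrees: knob near (380,155), post near (338,178), mat near (261,218). Next I'll measure these from the clouds.

```bash
cat > m.py <<'E'
from h import *
def mid(W,lo,hi,c,r):
    d=np.hypot(W[...,0]-c[0],W[...,1]-c[1]);m=(W[...,2]>lo)&(W[...,2]<hi)&(d<r)
    Q=W[m];
    if len(Q)<6: return None,len(Q)
    (x,y),rad=cv2.minEnclosingCircle(Q[:,:2].astype(np.float32))
    return (round(x),round(y),round(rad)),Q.mean(0).round(1),np.percentile(Q[:,2],[5,50,95]).round(),len(Q)
if __name__=='__main__':
  for n in ['top','scene']:
    im,Rm,p=shot(n);W=cloud(im,Rm,p)
    print(n,'knob',mid(W,118,136,(500,155),45))
    print(' lid',mid(W,82,99,(500,155),80))
    print(' post',mid(W,108,130,(515,30),35))
    print(' funnel',mid(W,140,165,(480,340),90))
    g=im['color'].max(-1)<45
    d=np.hypot(W[...,0]-520,W[...,1]+190);m=(g&(d<150)&(W[...,2]<25)).astype(np.uint8)
    Q=W[m>0];print(' mat',cv2.minAreaRect(Q[:,:2].astype(np.float32)),np.median(Q[:,2]).round(1),Q.mean(0).round(1))
    if n=='top':
        for nm,u,v,z in[('knob',245,253.5,128),('post',298,246.5,121),('funnel',171.5,261.5,152)]:print(nm,at_z(im,Rm,p,u,v,z).round(1))
    else:
        for nm,u,v,z in[('knob',380,154,128),('post',338.5,164,121)]:print(nm,at_z(im,Rm,p,u,v,z).round(1))
E
python3 m.py
```

```text
top knob ((494, 166, 18), array([494.3, 164.8, 128. ]), array([124., 128., 131.]), 173)
 lid ((494, 166, 66), array([493.9, 164.5,  92.7]), array([90., 93., 96.]), 1891)
 post ((502, 41, 12), array([502.2,  40.5, 120.5]), array([116., 121., 124.]), 75)
 funnel ((460, 335, 69), array([476.9, 343.4, 147.6]), array([141., 148., 153.]), 568)
 mat ((511.3376770019531, -183.3677978515625), (171.39712524414062, 170.40431213378906), 82.68433380126953) 5.3 [ 511.  -183.3    5.4]
knob [495.4 162.1 128. ]
post [508.2  31.5 121. ]
funnel [483.8 334.2 152. ]
scene knob ((496, 163, 20), array([499.1, 162. , 125.1]), array([120., 126., 128.]), 94)
 lid ((496, 165, 67), array([506.5, 159.3,  90.5]), array([87., 91., 93.]), 839)
 post ((505, 39, 12), array([506.9,  38.3, 116.3]), array([109., 118., 120.]), 61)
 funnel ((461, 336, 70), array([466.9, 338.6, 145.8]), array([141., 146., 151.]), 266)
 mat ((512.0201416015625, -183.41812133789062), (175.22767639160156, 183.82456970214844), 82.36236572265625) 3.8 [ 518.6 -186.     3.8]
knob [510.6 158.5 128. ]
post [512.2  37.7 121. ]
```

```bash
python3 -m handwheel '[{"delta_pos":[1.5,-2.0,0]},{"delta_pos":[1.5,-2.0,0]},{"delta_pos":[1.5,-2.0,0]},{"delta_pos":[1.5,-2.0,0]},{"delta_pos":[1.5,-2.0,0]},{"delta_pos":[1.5,-2.0,0]},{"delta_pos":[1.5,-2.0,0]},{"delta_pos":[1.5,-2.0,0]},{"delta_pos":[1.5,-2.0,0]},{"delta_pos":[1.5,-2.0,0]}]' 1
python3 -m handwheel '[{"delta_pos":[1.5,-2.0,0]},{"delta_pos":[1.5,-2.0,0]},{"delta_pos":[1.5,-2.0,0]},{"delta_pos":[1.5,-2.0,0]},{"delta_pos":[1.5,-2.0,0]},{"delta_pos":[1.5,-2.0,0]},{"delta_pos":[1.5,-2.0,0]},{"delta_pos":[1.5,-2.0,0]},{"delta_pos":[1.5,-2.0,0]},{"delta_pos":[1.5,-2.0,0]}]' 1
```

```text
schema error: expected keys delta_pos, yaw
schema error: expected keys delta_pos, yaw
```

Each row needs a yaw as well.

```bash
python3 -m handwheel '[{"delta_pos":[1.5,-2.0,0],"yaw":0},{"delta_pos":[1.5,-2.0,0],"yaw":0},{"delta_pos":[1.5,-2.0,0],"yaw":0},{"delta_pos":[1.5,-2.0,0],"yaw":0},{"delta_pos":[1.5,-2.0,0],"yaw":0},{"delta_pos":[1.5,-2.0,0],"yaw":0},{"delta_pos":[1.5,-2.0,0],"yaw":0},{"delta_pos":[1.5,-2.0,0],"yaw":0},{"delta_pos":[1.5,-2.0,0],"yaw":0},{"delta_pos":[1.5,-2.0,0],"yaw":0}]' 1
```

```text
clock: 1.93
eef_pos: [310.1, 429.2, 231.5]
tool_rot: [3.141, 0.0, 2.894]
force: [0.2, -0.0, -0.0]
width: 85.0
gripper_force: 0.0
```

```bash
python3 -m handwheel '[{"delta_pos":[1.5,-2.0,0],"yaw":0},{"delta_pos":[1.5,-2.0,0],"yaw":0},{"delta_pos":[1.5,-2.0,0],"yaw":0},{"delta_pos":[1.5,-2.0,0],"yaw":0},{"delta_pos":[1.5,-2.0,0],"yaw":0},{"delta_pos":[1.5,-2.0,0],"yaw":0},{"delta_pos":[1.5,-2.0,0],"yaw":0},{"delta_pos":[1.5,-2.0,0],"yaw":0},{"delta_pos":[1.5,-2.0,0],"yaw":0},{"delta_pos":[0,0,0],"yaw":0}]' 1
```

```text
clock: 2.77
eef_pos: [448.0, 245.0, 231.6]
tool_rot: [-3.14, 0.003, 2.886]
force: [0.2, -0.5, -0.5]
width: 85.0
gripper_force: 0.0
```

```bash
python3 -m handwheel '[{"delta_pos":[1.1,-2.0,0],"yaw":0},{"delta_pos":[1.2,-2.0,0],"yaw":0},{"delta_pos":[1.2,-2.0,0],"yaw":0},{"delta_pos":[1.2,-2.0,0],"yaw":0},{"delta_pos":[0,0,0],"yaw":0},{"delta_pos":[0,0,0],"yaw":0}]' 1
python3 - <<'E'
from m import *
im,Rm,p=shot('wrist');W=cloud(im,Rm,p)
print(p.round(),status.read_state()['eef_pos'])
print('knob',mid(W,118,136,(495,165),35));print('lid',mid(W,84,99,(495,165),75));print('post',mid(W,110,130,(503,40),30))
cv2.imwrite('pics/w1.png',im['color'][...,::-1])
E
```

```text
clock: 3.27
eef_pos: [491.9, 169.2, 231.4]
tool_rot: [3.142, 0.0, 2.891]
force: [0.1, 0.8, 0.3]
width: 85.3
gripper_force: 0.0
[425. 186. 374.] [491.19757448 170.5288054  231.31409874]
knob ((492, 166, 18), array([491.2, 166. , 127.5]), array([125., 128., 129.]), 1681)
lid ((493, 166, 66), array([488.3, 166.7,  91.9]), array([91., 92., 93.]), 16005)
post ((500, 41, 12), array([499.1,  43.3, 119.2]), array([112., 120., 122.]), 753)
```

View pics/w1.png

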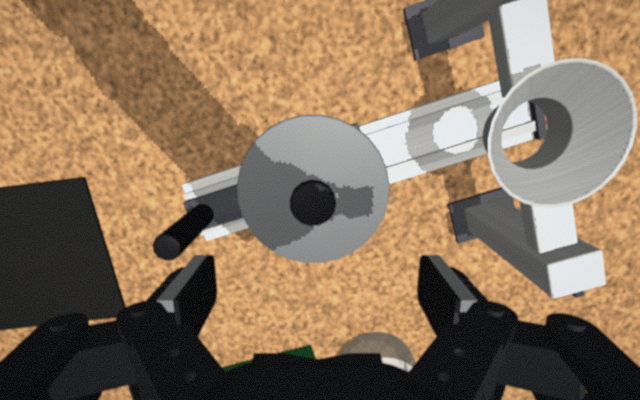

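The wrist view shows the knob at (312,203), between the fingers with a clear way down. It agrees with the other views to about 2 mm: knob at (493,166) and its top at z=128. Going down now.

```bash
python3 -m handwheel '[{"delta_pos":[0.1,-0.4,-2.0],"yaw":0},{"delta_pos":[0,0,-2.0],"yaw":0},{"delta_pos":[0,0,-2.0],"yaw":0},{"delta_pos":[0,0,-2.0],"yaw":0},{"delta_pos":[0,0,-1.8],"yaw":0},{"delta_pos":[0,0,-1.0],"yaw":0},{"delta_pos":[0,0,-1.0],"yaw":0},{"delta_pos":[0,0,-1.0],"yaw":0},{"delta_pos":[0,0,0],"yaw":0},{"delta_pos":[0,0,0],"yaw":0}]' 1
```

```text
clock: 4.15
eef_pos: [492.3, 166.4, 103.3]
tool_rot: [-3.142, -0.0, 2.894]
force: [-0.0, -0.8, 0.6]
width: 85.2
gripper_force: 0.0
```

```bash
python3 -m handwheel '[{"delta_pos":[0,0,0],"yaw":0},{"delta_pos":[0,0,0],"yaw":0},{"delta_pos":[0,0,0],"yaw":0},{"delta_pos":[0,0,0],"yaw":0},{"delta_pos":[0,0,0],"yaw":0},{"delta_pos":[0,0,0],"yaw":0},{"delta_pos":[0,0,0],"yaw":0},{"delta_pos":[0,0,0],"yaw":0},{"delta_pos":[0,0,0],"yaw":0},{"delta_pos":[0,0,0],"yaw":0}]' -1
```

```text
clock: 4.98
eef_pos: [492.7, 166.2, 104.1]
tool_rot: [3.141, 0.001, 2.894]
force: [-0.7, -0.4, 5.1]
width: 33.7
gripper_force: 59.0
```

```bash
python3 -m handwheel '[{"delta_pos":[0,0,0.5],"yaw":0},{"delta_pos":[0,0,0.7],"yaw":0},{"delta_pos":[0,0,1.0],"yaw":0},{"delta_pos":[0,0,1.2],"yaw":0},{"delta_pos":[0,0,1.2],"yaw":0},{"delta_pos":[0,0,1.2],"yaw":0},{"delta_pos":[0,0,1.2],"yaw":0},{"delta_pos":[0,0,1.0],"yaw":0},{"delta_pos":[0,0,1.0],"yaw":0},{"delta_pos":[0,0,0],"yaw":0}]'
python3 - <<'E'
from m import *
im,Rm,p=shot('wrist');W=cloud(im,Rm,p)
s=status.read_state();print(s['eef_pos'],s['force'],s['width'])
d=np.hypot(W[...,0]-493,W[...,1]-166);m=(d<70)&(d>25)&(W[...,2]>170)&(W[...,2]<195)
Q=W[m];c,_,_,_=np.linalg.lstsq(np.c_[Q[:,:2]-[493,166],np.ones(len(Q))],Q[:,2],rcond=None);print(c,len(Q))
cv2.imwrite('pics/w2.png',im['color'][...,::-1])
E
```

```text
clock: 5.82
eef_pos: [493.6, 166.6, 195.6]
tool_rot: [3.139, 0.003, 2.894]
force: [0.3, -0.5, -1.2]
width: 33.8
gripper_force: 59.8
[493.05979358 166.39987015 194.45595179] [-0.20610305  0.30053886 -2.71696309] 33.943676699378784
[4.60786148e-03 6.84234273e-04 1.83267717e+02] 32417
```

View pics/w2.png

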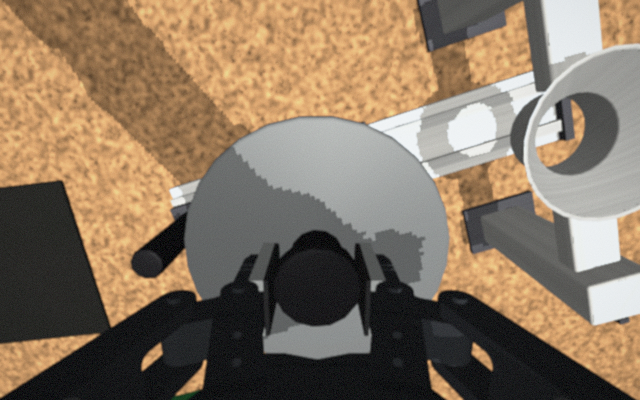

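The lid is gripped and level, its disc spanning columns 185–448, and its top at z=183. That puts its underside 23 mm below the TCP, clear of the post. Carrying it to the mat.

```bash
python3 -m handwheel '[{"delta_pos":[0.1,-1.0,0],"yaw":0},{"delta_pos":[0.1,-1.5,0],"yaw":0},{"delta_pos":[0.1,-2.0,0],"yaw":0},{"delta_pos":[0.1,-2.0,0],"yaw":0},{"delta_pos":[0.1,-2.0,0],"yaw":0},{"delta_pos":[0.1,-2.0,0],"yaw":0},{"delta_pos":[0.1,-2.0,0],"yaw":0},{"delta_pos":[0.1,-2.0,0],"yaw":0},{"delta_pos":[0.1,-2.0,0],"yaw":0},{"delta_pos":[0.1,-2.0,0],"yaw":0}]'
```

```text
clock: 6.7
eef_pos: [501.4, -20.8, 192.4]
tool_rot: [-3.141, -0.002, 2.893]
force: [0.6, -0.6, -1.8]
width: 33.9
gripper_force: 59.8
```

```bash
python3 -m handwheel '[{"delta_pos":[0.1,-2.0,0],"yaw":0},{"delta_pos":[0.1,-2.0,0],"yaw":0},{"delta_pos":[0.1,-2.0,0],"yaw":0},{"delta_pos":[0.1,-2.0,0],"yaw":0},{"delta_pos":[0.1,-2.0,0],"yaw":0},{"delta_pos":[0.1,-2.0,0],"yaw":0},{"delta_pos":[0.1,-2.0,0],"yaw":0},{"delta_pos":[0.1,-1.5,0],"yaw":0},{"delta_pos":[0,-1.0,0],"yaw":0},{"delta_pos":[0,0,0],"yaw":0}]'
python3 - <<'E'
from m import *
im,Rm,p=shot('wrist');W=cloud(im,Rm,p)
s=status.read_state();print(s['eef_pos'],s['force'])
m=(im['color'].max(-1)<50)&(W[...,2]<15)&(W[...,2]>-10);Q=W[m]
print(cv2.minAreaRect(Q[:,:2].astype(np.float32)),np.median(Q[:,2]))
print(np.nanmin(Q,0),np.nanmax(Q,0))
cv2.imwrite('pics/w3.png',im['color'][...,::-1])
E
```

```text
clock: 7.53
eef_pos: [509.2, -187.1, 192.6]
tool_rot: [-3.14, -0.001, 2.889]
force: [-0.1, -1.1, -1.3]
width: 34.1
gripper_force: 59.9
[ 509.43910627 -184.9509749   192.61593388] [-0.16146038  0.03764805 -1.26935422]
((586.2977294921875, -42.90956115722656), (552.3973999023438, 145.4564208984375), 43.31175231933594) 4.693751609474759
[ 410.2398542 -265.677976     2.0367366] [836.66412946  94.56006605  14.16553978]
```

View pics/w3.png

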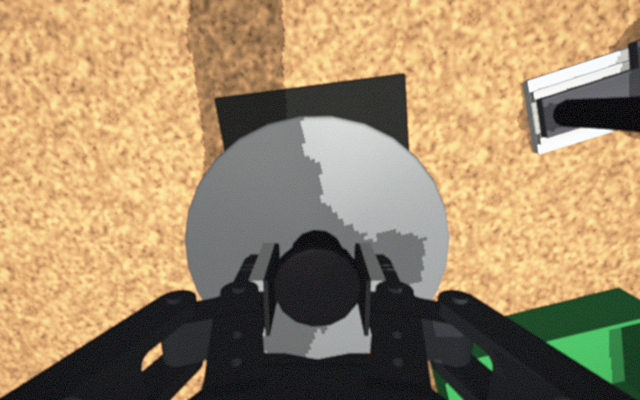

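The lid is above the mat, whose near edge shows from (217,98) to (405,75), so it is within 3 mm of the measured centre. Lowering to just above the mat.

```bash
python3 -m handwheel '[{"delta_pos":[0.1,0.1,-2.0],"yaw":0},{"delta_pos":[0,0,-2.0],"yaw":0},{"delta_pos":[0,0,-2.0],"yaw":0},{"delta_pos":[0,0,-2.0],"yaw":0},{"delta_pos":[0,0,-2.0],"yaw":0},{"delta_pos":[0,0,-2.0],"yaw":0},{"delta_pos":[0,0,-1.5],"yaw":0},{"delta_pos":[0,0,-1.0],"yaw":0},{"delta_pos":[0,0,-1.0],"yaw":0},{"delta_pos":[0,0,-0.5],"yaw":0}]'
```

```text
clock: 8.42
eef_pos: [511.1, -181.8, 32.3]
tool_rot: [3.141, -0.001, 2.895]
force: [0.7, 0.0, -2.0]
width: 33.9
gripper_force: 59.9
```

```bash
python3 -m handwheel '[{"delta_pos":[0,0,0],"yaw":0},{"delta_pos":[0,0,0],"yaw":0},{"delta_pos":[0,0,-0.2],"yaw":0},{"delta_pos":[0,0,-0.1],"yaw":0},{"delta_pos":[0,0,0],"yaw":0},{"delta_pos":[0,0,0],"yaw":0}]'
```

```text
clock: 8.92
eef_pos: [511.6, -182.9, 30.7]
tool_rot: [-3.142, 0.001, 2.894]
force: [-0.8, 0.8, -2.3]
width: 34.1
gripper_force: 59.9
```

```bash
python3 -m handwheel '[{"delta_pos":[0,0,-0.1],"yaw":0},{"delta_pos":[0,0,-0.1],"yaw":0},{"delta_pos":[0,0,0],"yaw":0},{"delta_pos":[0,0,0],"yaw":0},{"delta_pos":[0,0,0],"yaw":0}]'
```

```text
clock: 9.33
eef_pos: [511.6, -183.0, 28.9]
tool_rot: [-3.142, 0.001, 2.894]
force: [-0.6, 0.5, 5.8]
width: 34.0
gripper_force: 60.6
```

Contact: the force went from −2.3 N to +5.8 N. Releasing.

```bash
python3 -m handwheel '[{"delta_pos":[0,0,0],"yaw":0},{"delta_pos":[0,0,0],"yaw":0},{"delta_pos":[0,0,0],"yaw":0},{"delta_pos":[0,0,0],"yaw":0},{"delta_pos":[0,0,0],"yaw":0},{"delta_pos":[0,0,0],"yaw":0},{"delta_pos":[0,0,0],"yaw":0},{"delta_pos":[0,0,0],"yaw":0},{"delta_pos":[0,0,0],"yaw":0},{"delta_pos":[0,0,0],"yaw":0}]' 1
python3 -m handwheel '[{"delta_pos":[0,0,0.5],"yaw":0},{"delta_pos":[0,0,1.5],"yaw":0},{"delta_pos":[0,0,2],"yaw":0},{"delta_pos":[0,0,2],"yaw":0},{"delta_pos":[0,0,2],"yaw":0},{"delta_pos":[0,0,2],"yaw":0},{"delta_pos":[0,0,2],"yaw":0},{"delta_pos":[0,0,2],"yaw":0},{"delta_pos":[0,0,2],"yaw":0},{"delta_pos":[0,0,0],"yaw":0}]' 1
python3 - <<'E'
from m import *
for n in ['wrist','top']:
    im,Rm,p=shot(n);W=cloud(im,Rm,p)
    print(n,'knob',mid(W,44,60,(511,-183),40),'lid',mid(W,12,24,(511,-183),75))
    print('post',mid(W,108,130,(503,40),35))
    if n=='top':
        d=np.hypot(W[...,0]-511,W[...,1]+183);Q=W[(im['color'].max(-1)<45)&(W[...,2]<12)&(d<135)]
        print('mat',cv2.minAreaRect(Q[:,:2].astype(np.float32)))
    cv2.imwrite(f'pics/r_{n}.png',im['color'][...,::-1])
E
```

```text
clock: 10.17
eef_pos: [511.4, -182.8, 28.3]
tool_rot: [3.142, -0.0, 2.894]
force: [-0.4, -0.4, 0.1]
width: 85.2
gripper_force: 0.0
clock: 11.0
eef_pos: [513.7, -183.7, 192.4]
tool_rot: [-3.141, 0.007, 2.894]
force: [1.0, 0.1, 0.3]
width: 85.0
gripper_force: 0.0
wrist knob ((512, -183, 18), array([ 510.5, -182.8,   52.4]), array([51., 53., 54.]), 1317) lid ((512, -183, 66), array([ 507.9, -182.1,   16.7]), array([15., 17., 18.]), 13034)
post ((500, 33, 9), array([499.7,  30. , 110.7]), array([108., 111., 114.]), 198)
top knob ((514, -182, 17), array([ 522.4, -182.6,   53.1]), array([51., 53., 56.]), 41) lid ((515, -178, 68), array([ 525.8, -172.8,   17.4]), array([14., 17., 20.]), 995)
post ((502, 41, 12), array([502.3,  40.7, 120.6]), array([115., 121., 123.]), 73)
mat ((510.2615051269531, -184.17588806152344), (172.69773864746094, 171.6271514892578), 82.78627014160156)
```

View pics/r_wrist.png

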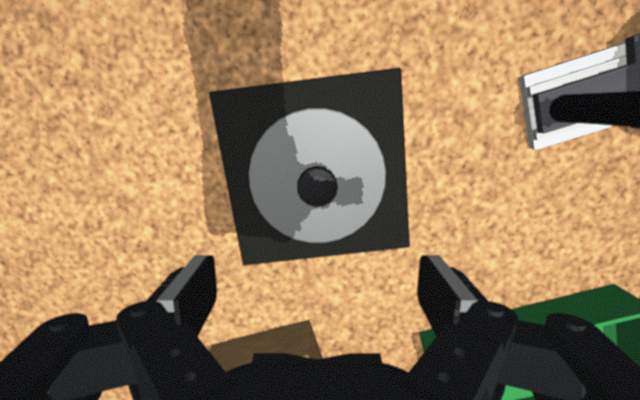

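The lid lies flat in the middle of the mat, its disc centred at (317,176). Lid (512,−183), mat (510.5,−184). Next, the post at (501,41), top z=121.

```bash
python3 -m handwheel '[{"delta_pos":[-0.1,2.0,0],"yaw":0},{"delta_pos":[-0.1,2.4,0],"yaw":0},{"delta_pos":[-0.1,2.5,0],"yaw":0},{"delta_pos":[-0.1,2.5,0],"yaw":0},{"delta_pos":[-0.1,2.5,0],"yaw":0},{"delta_pos":[-0.1,2.5,0],"yaw":0},{"delta_pos":[-0.1,2.5,0],"yaw":0},{"delta_pos":[-0.1,2.5,0],"yaw":0},{"delta_pos":[-0.2,2.0,0],"yaw":0},{"delta_pos":[-0.2,1.0,0],"yaw":0}]' 1
python3 -m handwheel '[{"delta_pos":[0,0,0],"yaw":0},{"delta_pos":[0,0,0],"yaw":0}]' 1
python3 - <<'E'
from m import *
im,Rm,p=shot('wrist');W=cloud(im,Rm,p)
print(status.read_state()['eef_pos'],'post',mid(W,112,130,(503,40),35))
E
```

```text
clock: 11.93
eef_pos: [498.2, 44.3, 187.2]
tool_rot: [3.141, -0.003, 2.898]
force: [-0.4, 0.4, -0.7]
width: 85.3
gripper_force: 0.0
clock: 12.1
eef_pos: [498.9, 40.5, 187.7]
tool_rot: [-3.14, -0.001, 2.894]
force: [-0.1, 0.1, 0.8]
width: 85.4
gripper_force: 0.0
[499.14884724  39.64188734 187.89132956] post ((500, 41, 12), array([499. ,  41.3, 120. ]), array([116., 120., 122.]), 1012)
```

```bash
python3 -m handwheel '[{"delta_pos":[0.1,0.1,-1.6],"yaw":0},{"delta_pos":[0,0,-1.6],"yaw":0},{"delta_pos":[0,0,-1.6],"yaw":0},{"delta_pos":[0,0,-1.6],"yaw":0},{"delta_pos":[0,0,-1.6],"yaw":0},{"delta_pos":[0,0,-1.0],"yaw":0},{"delta_pos":[0,0,-0.5],"yaw":0},{"delta_pos":[0,0,0],"yaw":0},{"delta_pos":[0,0,0],"yaw":0}]' 1
python3 -m handwheel '[{"delta_pos":[0,0,0],"yaw":0},{"delta_pos":[0,0,0],"yaw":0},{"delta_pos":[0,0,0],"yaw":0},{"delta_pos":[0,0,0],"yaw":0},{"delta_pos":[0,0,0],"yaw":0},{"delta_pos":[0,0,0],"yaw":0},{"delta_pos":[0,0,0],"yaw":0},{"delta_pos":[0,0,0],"yaw":0},{"delta_pos":[0,0,0],"yaw":0},{"delta_pos":[0,0,0],"yaw":0}]' -1
```

```text
clock: 12.9
eef_pos: [500.7, 41.5, 93.5]
tool_rot: [-3.141, 0.0, 2.893]
force: [0.3, -0.7, 0.6]
width: 85.6
gripper_force: 0.0
clock: 13.73
eef_pos: [500.5, 42.1, 93.8]
tool_rot: [3.142, 0.0, 2.894]
force: [-0.3, -0.7, 5.8]
width: 22.7
gripper_force: 58.5
```

```bash
python3 -m handwheel '[{"delta_pos":[-0.03,0.5,0],"yaw":0},{"delta_pos":[-0.06,1.0,0],"yaw":0},{"delta_pos":[-0.06,1.0,0],"yaw":0},{"delta_pos":[-0.06,1.0,0],"yaw":0},{"delta_pos":[-0.06,1.0,0],"yaw":0},{"delta_pos":[-0.06,1.0,0],"yaw":0},{"delta_pos":[-0.06,1.0,0],"yaw":0},{"delta_pos":[-0.06,1.0,0],"yaw":0},{"delta_pos":[-0.06,1.0,0],"yaw":0},{"delta_pos":[0,0,0],"yaw":0}]'
```

```text
clock: 14.57
eef_pos: [494.9, 129.2, 93.8]
tool_rot: [3.141, -0.0, 2.896]
force: [-2.3, 2.7, 5.2]
width: 22.2
gripper_force: 58.7
```

Travelled 87 mm with low forces. Target at home: y ≈ 211, x ≈ 490.

```bash
python3 -m handwheel '[{"delta_pos":[-0.06,1.0,0],"yaw":0},{"delta_pos":[-0.06,1.0,0],"yaw":0},{"delta_pos":[-0.06,1.0,0],"yaw":0},{"delta_pos":[-0.06,1.0,0],"yaw":0},{"delta_pos":[-0.06,1.0,0],"yaw":0},{"delta_pos":[-0.06,1.0,0],"yaw":0},{"delta_pos":[-0.06,0.8,0],"yaw":0},{"delta_pos":[-0.03,0.5,0],"yaw":0},{"delta_pos":[-0.02,0.3,0],"yaw":0},{"delta_pos":[0,0,0],"yaw":0}]'
python3 -m handwheel '[{"delta_pos":[-0.02,0.3,0],"yaw":0},{"delta_pos":[0,0.2,0],"yaw":0},{"delta_pos":[0,0,0],"yaw":0},{"delta_pos":[0,0,0],"yaw":0}]'
```

```text
clock: 15.4
eef_pos: [490.2, 203.7, 93.8]
tool_rot: [-3.142, -0.0, 2.895]
force: [-2.1, 0.2, 5.6]
width: 22.1
gripper_force: 58.9
clock: 15.73
eef_pos: [490.0, 208.0, 93.8]
tool_rot: [-3.141, -0.001, 2.894]
force: [-3.3, -1.0, 6.3]
width: 22.4
gripper_force: 58.9
```

```bash
python3 -m handwheel '[{"delta_pos":[0,0.2,0],"yaw":0},{"delta_pos":[0,0.2,0],"yaw":0},{"delta_pos":[0,0.1,0],"yaw":0},{"delta_pos":[0,0,0],"yaw":0},{"delta_pos":[0,0,0],"yaw":0},{"delta_pos":[0,0,0],"yaw":0}]'
```

```text
clock: 16.23
eef_pos: [489.8, 210.5, 93.8]
tool_rot: [-3.138, -0.001, 2.892]
force: [-2.1, -5.2, 8.2]
width: 21.9
gripper_force: 59.3
```

The reaction along y rose to −5 N and the motion stopped after about 169 mm, so this is the end stop. Releasing and lifting.

```bash
python3 -m handwheel '[{"delta_pos":[0,0,0],"yaw":0},{"delta_pos":[0,0,0],"yaw":0},{"delta_pos":[0,0,0],"yaw":0},{"delta_pos":[0,0,0],"yaw":0},{"delta_pos":[0,0,0],"yaw":0},{"delta_pos":[0,0,0],"yaw":0},{"delta_pos":[0,0,0],"yaw":0},{"delta_pos":[0,0,0],"yaw":0}]' 1
python3 -m handwheel '[{"delta_pos":[0,0,0.5],"yaw":0},{"delta_pos":[0,0,1.5],"yaw":0},{"delta_pos":[0,0,2],"yaw":0},{"delta_pos":[0,0,2],"yaw":0},{"delta_pos":[0,0,2],"yaw":0},{"delta_pos":[0,0,2],"yaw":0},{"delta_pos":[0,0,2],"yaw":0},{"delta_pos":[0,0,0],"yaw":0},{"delta_pos":[0,0,0],"yaw":0}]' 1
python3 - <<'E'
from m import *
im,Rm,p=shot('wrist');W=cloud(im,Rm,p)
print(status.read_state()['eef_pos'],'post',mid(W,112,130,(490,211),35))
im,Rm,p=shot('scene');W=cloud(im,Rm,p)
print('post',mid(W,108,130,(490,211),35),'knob',mid(W,44,60,(511,-183),40))
cv2.imwrite('pics/end.png',im['color'][...,::-1])
E
```

```text
clock: 16.9
eef_pos: [490.4, 213.3, 93.3]
tool_rot: [3.142, -0.0, 2.894]
force: [-0.2, -0.6, 0.0]
width: 85.4
gripper_force: 0.0
clock: 17.65
eef_pos: [491.0, 213.4, 214.5]
tool_rot: [3.14, 0.002, 2.894]
force: [-0.3, 0.1, -0.6]
width: 85.5
gripper_force: 0.0
[490.20262309 213.12100747 213.45301805] post ((490, 210, 12), array([488.5, 210.9, 120.1]), array([117., 120., 122.]), 807)
post ((493, 208, 12), array([495.9, 206.8, 116. ]), array([109., 118., 120.]), 55) knob ((514, -183, 20), array([ 517.6, -184.4,   50.4]), array([46., 51., 53.]), 112)
```

View pics/end.png

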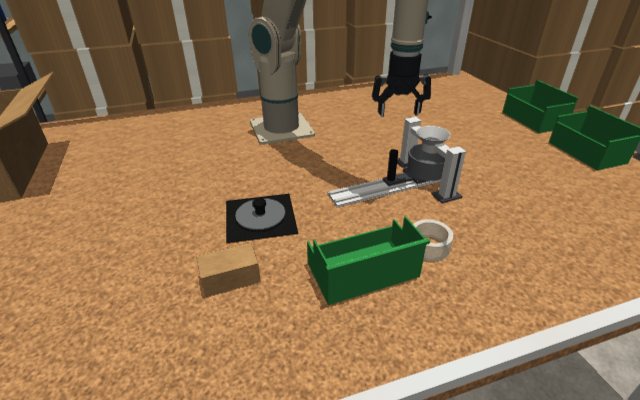

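The open tub stands under the funnel at (430,160), and the lid lies flat on the mat at (260,212). The bin, carton and tape roll have not moved. The gripper is clear, and the post's travel of about 169 mm (two wrist views) confirms the tub is home.

```bash
python3 -c "from cell import ctrl;print(ctrl.finish_job())"
```

```text
the job is handed in; nothing more can be done
None
```

The job is handed in, though the hand-in returned no verdict: the lid lies flat, knob up, within about 2 mm of the mat's centre, the open tub is home at the end stop under the funnel (about 169 of 170 mm travelled), and the bin, carton and tape roll were left where they were.

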